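Close up the stand's battery box with its quarter-turn lid screws

ROBOT

A 7-joint arm with a two-finger parallel gripper is mounted at the origin on the work surface; the furniture and walls round the work are solid. World frame = base frame: x ahead of the robot, y to its left, z up, the work surface at z = 0. Lengths are in m, angles in rad, forces in N, time in s.
With the tool pointing down it reaches from about 0.375 to 0.925 m from the base axis. Payload 3.1 kg.
Tool frame: the origin (TCP) lies on the mounting face of the last link; the fingertips stand arm.tip_reach ahead of it and the grasp point (between the pads) lies 155 mm ahead of it (arm.tip_reach is the distance from the TCP to the fingertips, in m); x points along the fingers, y is the direction in which the jaws open and shut, and the axes are right-handed (so a half turn about x gives the same grasp; the last joint's range is limited). The gripper opens to 85 mm and grips with 20 to 120 N. Pads are 22 mm wide; open, the fingers measure 114 mm over their backs; the gripper's body (76 mm by 85 mm) begins 54 mm behind the grasp point. The pads swing forward as they close: fully open they stand 13 mm farther back than shut.
Start: joints at [-1.354, 0.383, 0.044, 1.598, -0.018, 1.161, -0.05], TCP at [0.201, 0.618, 0.405] pointing down, gripper open.
Joint ranges: [-2.61, 2.61], [-0.41, 2.15], [-1.48, 1.57], [0, 2.5], [-1.57, 4.71], [0.05, 1.97], [-2.85, 2.85]. Speed limits (rad/s): [2.79, 2.79, 3.14, 3.14, 3.14, 3.14, 3.14].

INTERFACE

Orientations are given as a unit quaternion [x, y, z, w].
In Python, from plant import arm, viewer gives the robot as it stands. The module is installed in compiled form; this text tells all that it offers.
- The arm moves only by the tool carry_out, never from a script. Its argument "commands" is a list of rows, each a list of 4 numbers: the shift along the world's x, y, z in cm, then the turn about the world's z in degrees. In form: [[dx, dy, dz, twist], ...]. A call has 1 to 8 rows; each row shifts and turns the commanded pose from where the row before left it; what a row does not reach is not made up. A row lasts 1/12 s, in which the tool goes at most 41.7 mm and 7.16 degrees, less where a joint would pass 70% of its speed; a pose out of reach is approached as far as the arm can. A call is refused whole if a number of a shift passes 4.17 or a number of a turn 7.16, either way. A call with a gripper value outside its range is refused whole. "hand" is the closure, from 0 (fully open) to 1 (shut), set as the call begins (left out, the last holds). The fingers move at their own pace and stop on an object; the grip force is fixed at half the most. Time passes only in rows, so rows that do not move let the fingers close. It gives the time, the measured TCP pose, the force and the opening at its end, in the units of the state.
- arm.read_state(): the state, without advancing time (a new reading comes with each control period).
- viewer.capture(name): name is "scene" or "top" or "wrist"; returns the picture (480x640x3 uint8, red, green, blue); there is no depth.
- viewer.camera_params(name): a dict with "fx", "fy", "cx", "cy" (pixels), "R" (3x3) and "t" (3): a world point X has camera coordinates R X + t. Camera axes: x right, y down, z forward; pixel columns grow to the right and rows downward; lengths in m; the calibration is good to about 2 mm. A picture is of the moment at which its call begins: read the wrist's pose just before it. camera_params takes no time and is no camera call; for the wrist camera it gives the pose at the moment of the call.
- arm.job_done(): hands the job in, once; it reports no verdict.
The state is a dict: "time_s": time; "joint_positions": joint angles; "qd": joint speeds; "joint_efforts": joint torques, N m; "tool_pos": TCP position; "tool_rot": TCP orientation; "wrist_force": force on the tool from outside, world axes, zero at the start; "wrist_torque": the same for the moment, N m; "width": opening from 0.0 (shut) to 1.0 (fully open).
Only numpy, scipy, OpenCV 4.12 (cv2) and the standard library are available. Lean on these libraries where they do the work, as an engineer would, in place of code of your own. Each camera call takes 0.05 s, during which the arm holds its last target. There are 200 camera calls.

TASK

Swing the lid of the grey battery box fully shut, then take the red T-handle driver and turn both slotted screws on the lid clockwise, about a quarter turn each, until they stop; turn the screws only with the driver. Then stand the driver back upright in its wooden block, seated on its collar, and leave the tomatoes and the jam jar where they are.

Things in the scene. Friction and masses are not known exactly. Their poses are not given: they have to be found in the camera images.
- power_box: Grey weatherproof 12 V battery box standing on the table; it does not move. 150 mm deep (its x), 220 mm wide (its y), rim 82 mm above the table. Origin: centre of its underside; its x points from the front (capped sockets, red rocker switch) to the back, where the lid is hinged; its y to its left seen from the front, z up.
- lid (a joint): Angle of the box's lid in rad: 0 fully shut (rigid stop), grows as the lid swings up and back, 1.5 nearly upright. The hinge is stiff: the lid stays at whatever angle it is left (about 0.3 N m of friction) and does not fall.
- lid_hinge (a point): Middle of the lid's hinge axis, at the back of the box, in the box frame at (79, 0, 84) mm; the axis lies along the box's y. Its frame turns with the lid: when shut its axes are those of the box; its x points from the lid's front edge to the hinge, z out of the lid's outer face.
- lid_edge (a point): Middle of the lid's free (front) edge on its outer (top) face: in the lid_hinge frame at (-159, 0, 10) mm. The lid is a flat plate 10 mm thick and 228 mm wide; a 10 mm finger tab sticks out beyond the edge at its middle, 60 mm wide. A raised panel under 2 mm high covers the middle of the lid.
- screw_left (a joint): Turn of the captive screw at the lid's front left corner, rad: 0 released, grows clockwise seen from outside the lid, 1.5 locked (rigid stop). Starts at 0 to 0.2; stays where it is left; about 0.06 N m turns it. Its tongue drops through a slot in the box when released and swings under a steel plate when locked; if locked while the lid is open, it keeps the lid from shutting.
- screw_right (a joint): The same for the screw at the lid's front right corner. Both are captive in the lid: a blade has about 0.17 rad of play in the slot before it takes a screw along.
- head_left: Round steel head of the left screw, 25 mm across, 9.5 mm proud of the lid's outer face in a black collar of 35 mm. Origin: centre of its top face, in the lid_hinge frame at (-135, 84, 19.5) mm. x along the slot, z out of the lid; released and shut, x is the box's x. The blind slot is 4.4 mm wide, 14 mm long, 8 mm deep, its mouth flared to 8.8 by 18 mm.
- head_right: The same head of the right screw, at (-135, -84, 19.5) mm in the lid_hinge frame.
- driver: T-handle flat-blade driver, 126 mm tall, about 0.16 kg, standing handle up in the wooden block. Origin: middle of the blade's tip; z up the shank to the handle, x along the blade's width and the handle bar. Blade 12 mm wide, 2.4 mm thick; shank 12 mm round; dark collar 23 mm across, underside at z = 84 mm; above it a neck 16 mm round.
- handle (a point): Centre of the driver's red handle bar with black ends, in the driver frame at (0, 0, 114) mm: 84 mm long (driver's x), 16 mm thick (y), 24 mm high. Grip its middle across the 16 mm.
- driver_block: Oak block 66 x 66 mm, 88 mm high, fixed on the table. Origin: centre of its underside. The driver stands in its upright central through hole, 16 mm across with a 3 mm flare, and rests by its collar on the top face, blade tip 4 mm above the table. Three steel bits in the corners stand 7 mm above the top.
- block_hole (a point): Centre of the mouth of the block's hole, on its top face 88 mm above the table.
- tomato_2: Ripe tomato, 67 mm, loose on the table in front of the wooden block. Origin: centre of its underside.
- tomato_3: Ripe tomato, 69 mm, loose on the table in front of the wooden block. Origin: centre of its underside.
- jar_1: Jam jar with red lid, 69 mm across, 86 mm high, loose on the table just in front of the box. Origin: centre of its underside.

How it is judged:
On the way, in this order (a step that is already met when the one before it is completed fails the run):
1. the lid is fully shut while both screws are still released (value of joint lid below 0.025 rad and value of joint each of screw_left, screw_right below 0.5 rad), for 0.2 s.
2. both screws are turned to their stops with the lid shut (value of joint lid below 0.025 rad and value of joint each of screw_left, screw_right above 1.35 rad), for 0.2 s.
At the end, for the whole second after the job is handed in: Lid shut to within 0.025 rad, both screws turned to at least 1.35 rad of their 1.5 rad, the driver at rest upright (within 0.1 rad) in the hole of its block, tip within 8 mm of the hole's axis and collar within 4 mm of the block's top (all of step 2 and horizontal distance between driver and block_hole below 0.008 m and z of driver in the frame of driver_block below 0.008 m and angle between driver's own z axis and vertical below 0.1 rad and linear speed of driver below 0.02 m/s); the robot touches nothing.
It fails at once if a screw is turned or pressed with the fingers instead of the driver (contact force between the fingers and head_left above 1 N or contact force between the fingers and head_right above 1 N).
It fails at once if a tomato or the jar is pushed more than 30 mm from its place (distance of any of tomato_2, tomato_3, jar_1 from where it was at the start of the episode above 0.03 m).
It also fails if it takes over 72 s, if anything falls off the work surface, if the arm or the gripper's body presses on something with over 40 N, if the wrist force passes 120 N, or if a joint passes its speed limit or range.

## Working session

There is one attempt and no reset: what is moved stays moved. The work goes in short steps, Python scripts to look and compute and a tool call to move; the robot and the scene stay as the last step left them, time stands still between calls to the robot, and variables do not carry over. Pictures are saved under pics/ and viewed, about 8 in all and at most 12, crops included, and the job is handed in when it is done.

Besides the shell and the picture viewer there is one more tool, called after "Request:" by a JSON object that holds its "name" and its "arguments", one argument or row to a line. carry_out: Moves the arm, as the interface text tells. Its arguments: {"type":"object","properties":{"commands":{"type":"array"},"hand":{"type":"number"}},"required":["commands"]}

```bash
mkdir -p pics; cat > h.py <<'E'
import numpy as np, cv2
from plant import arm, viewer
def snap(n,f):
    p=viewer.camera_params(n); im=viewer.capture(n); cv2.imwrite(f'pics/{f}.png',im[:,:,::-1]); np.savez(f'pics/{f}.npz',**p); return im,p
def ray(p,u,v):
    R=np.array(p['R']);t=np.array(p['t']); d=R.T@np.array([(u-p['cx'])/p['fx'],(v-p['cy'])/p['fy'],1]); return -R.T@t,d
def atz(p,u,v,z):
    o,d=ray(p,u,v); return o+d*(z-o[2])/d[2]
def proj(p,X):
    c=np.array(p['R'])@X+p['t']; return c[:2]/c[2]*[p['fx'],p['fy']]+[p['cx'],p['cy']]
def tri(L):
    A=0;b=0
    for p,u,v in L:
        o,d=ray(p,u,v); d=d/np.linalg.norm(d); M=np.eye(3)-np.outer(d,d); A=A+M; b=b+M@o
    return np.linalg.solve(A,b)
E
python3 - <<'E'
from h import *
for n in('top','scene'):
    im,p=snap(n,n); print(n,p)
s=arm.read_state(); print(s, arm.tip_reach)
E
```

```text
top {'fx': 450.7143046098652, 'fy': 450.7143046098652, 'cx': 319.55940218075307, 'cy': 244.22610520826845, 'R': array([[ 0.05842198, -0.99827898,  0.00509387],
       [-0.97183051, -0.0580397 , -0.22842254],
       [ 0.22832507,  0.00839452, -0.97354876]]), 't': array([-0.05523569,  0.51119917,  0.96520235])}
scene {'fx': 486.85489791051026, 'fy': 486.85489791051026, 'cx': 313.88986525571846, 'cy': 236.14406619266782, 'R': array([[ 0.82372726, -0.56693662, -0.00750114],
       [-0.36959578, -0.52687532, -0.76537661],
       [ 0.42996786,  0.63323397, -0.64353895]]), 't': array([-0.41953607,  0.25460075,  0.82222905])}
{'time_s': 0.1, 'joint_positions': array([-1.35380627,  0.38374992,  0.0438577 ,  1.59943488, -0.01790732,
        1.16120209, -0.04989536]), 'qd': array([ 8.26679809e-04, -1.24445765e-03, -1.64742774e-03, -5.82186616e-03,
        2.49801084e-04,  4.47580420e-05,  4.27917634e-04]), 'joint_efforts': array([ 3.09813367e-03, -4.34730041e+01,  1.02946434e+00, -2.50454199e+01,
        1.08380915e-02,  5.44771887e-03,  1.12008387e-06]), 'tool_pos': array([0.20110359, 0.61763736, 0.40340644]), 'tool_rot': array([ 0.10997008,  0.69845771, -0.11165892,  0.69828053]), 'wrist_force': array([-0.3461727 ,  0.28364   , -0.86650862]), 'wrist_torque': array([-0.03069313, -0.01082476, -0.01007838]), 'width': 0.9952649933665866} 0.1734
```

View pics/top.png

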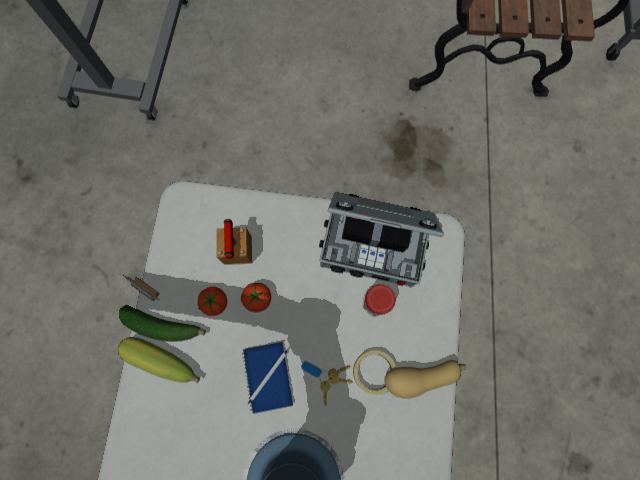

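View pics/scene.png

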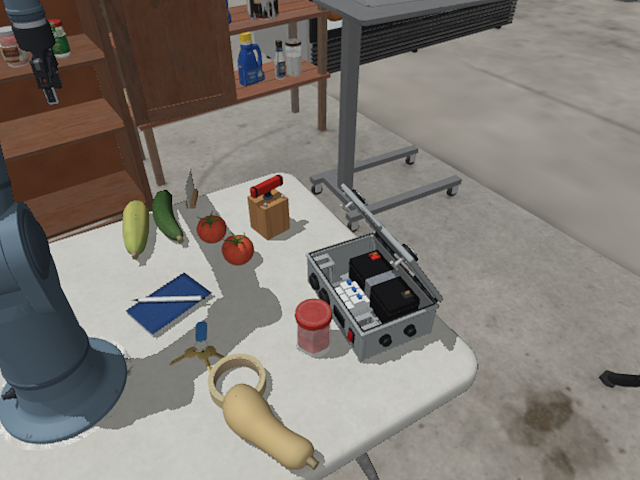

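Top: the box is centred at about (375,245), with its front facing the robot. The lid is open and near upright. The block is at (235,242), with the driver bar along image vertical at (228,238). Tomatoes are at (212,300) and (256,297), the jar at (380,299). Enlarging next.

```bash
python3 - <<'E'
from h import *
a=cv2.imread('pics/top.png'); s=cv2.imread('pics/scene.png')
def c(im,x,y,w,h,W,H):
    r=cv2.resize(im[y:y+h,x:x+w],(W,H),interpolation=cv2.INTER_CUBIC)
    for i in range(0,w,10):
        cv2.line(r,(i*W//w,0),(i*W//w,5 if i%50 else 12),(0,255,255),1)
        if i%20==0: cv2.putText(r,str(x+i),(i*W//w,20),0,.35,(0,255,255),1)
    for i in range(0,h,10):
        cv2.line(r,(0,i*H//h),(6,i*H//h),(0,255,255),1)
        if i%20==0: cv2.putText(r,str(y+i),(8,i*H//h+4),0,.35,(0,255,255),1)
    return r
o=np.zeros((600,800,3),np.uint8)
o[:300,:400]=c(a,310,185,140,105,400,300)
o[:300,400:]=c(a,200,210,80,60,400,300)
o[300:,:400]=c(s,300,180,160,120,400,300)
o[300:,400:]=c(s,230,165,80,60,400,300)
cv2.imwrite('pics/c1.png',o)
E
```

```text
(no output)
```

View pics/c1.png

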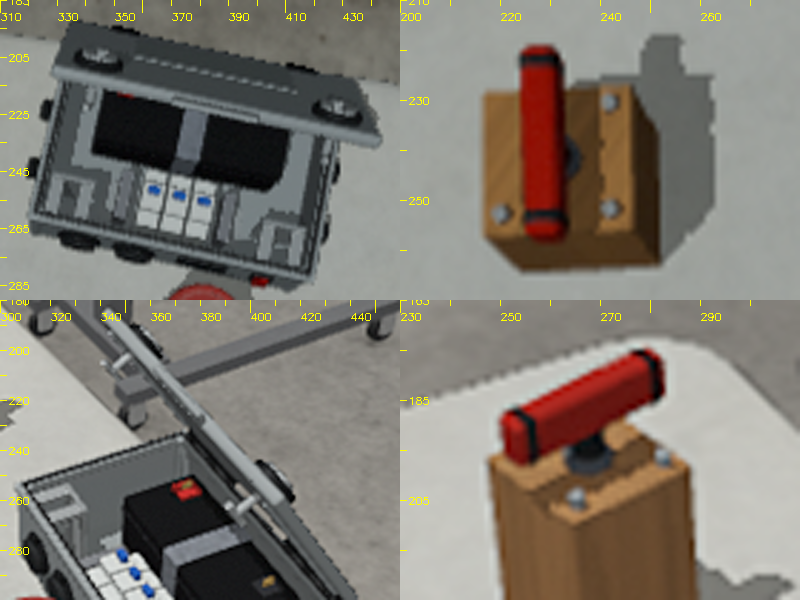

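The crops show the lid partly open with its outer face visible from above. Head pixels are top (345,204) and (428,222), scene (359,196) and (410,251). Block top corners and bar ends are readable. Next I fit the box pose, lid angle, block and driver.

```bash
python3 - <<'E'
from h import *
from scipy.optimize import least_squares
T=dict(np.load('pics/top.npz'));S=dict(np.load('pics/scene.npz'))
def box(q,P,lid):
    P=np.array(P,float)/1e3
    if lid:
        c,s=np.cos(q[3]),np.sin(q[3]); x,y,z=P; P=np.array([c*x+s*z+.079,y,-s*x+c*z+.084])
    c,s=np.cos(q[2]),np.sin(q[2]); return np.array([q[0]+c*P[0]-s*P[1],q[1]+s*P[0]+c*P[1],P[2]])
obs=[(T,320,260.5,(-75,110,82),0),(T,418.5,282,(-75,-110,82),0),(T,345,204,(-135,84,19.5),1),(T,428,222,(-135,-84,19.5),1),
(T,328.2,212.3,(-159,114,0),1),(T,442.3,236,(-159,-114,0),1),(S,359,196,(-135,84,19.5),1),(S,410,251,(-135,-84,19.5),1),(S,307.2,254,(-75,110,82),0)]
f=lambda q:np.concatenate([proj(p,box(q,P,l))-[u,v] for p,u,v,P,l in obs])
r=least_squares(f,[.6,-.1,-.2,1.0],loss='soft_l1');q=r.x;print('box',q);print(f(q).reshape(-1,2).round(1))
print('edge',box(q,(-159,0,10),1),'hinge',box(q,(0,0,0),1))
for k in(84,-84):print('head now',box(q,(-135,k,19.5),1),'shut',box([*q[:3],0],(-135,k,19.5),1))
print('block corners',[atz(T,u,v,.088).round(4) for u,v in((217,228.4),(246.4,226.6),(217.4,257.5),(247,256))])
print('bar',[atz(T,u,v,.122).round(4) for u,v in((228.2,219.4),(229,258),(228.6,238.4))],tri([(T,228.6,238.4),(S,266.6,186.6)]))
print('tom,jar',atz(T,212,300,.03),atz(T,256,297,.03),atz(T,380,299,.086))
print('collar scene',atz(S,230+189/5,165+158/5,.092))
E
```

```text
box [ 0.5284903  -0.15037093 -0.16486808  0.99045768]
[[ 0.6 -0.4]
 [ 0.5  0.1]
 [-0.3  0. ]
 [ 0.5  0.2]
 [-1.5  1. ]
 [ 0.2  2.6]
 [ 0.6 -1.1]
 [ 1.6 -0.6]
 [-0.5 -1.1]]
edge [ 0.52866976 -0.15040079  0.22245112] hinge [ 0.60641906 -0.16333659  0.084     ]
head now [ 0.56327386 -0.07100347  0.20758939] shut [ 0.48703592 -0.05831913  0.1035    ]
head now [ 0.53570133 -0.23672539  0.20758939] shut [ 0.45946339 -0.22404105  0.1035    ]
block corners [array([0.5293, 0.2045, 0.088 ]), array([0.5374, 0.1397, 0.088 ]), array([0.4637, 0.1964, 0.088 ]), array([0.4709, 0.132 , 0.088 ])]
bar [array([0.542 , 0.1743, 0.122 ]), array([0.4576, 0.1637, 0.122 ]), array([0.5  , 0.169, 0.122])] [0.5014549  0.17044801 0.11563825]
tom,jar [0.37599265 0.21152624 0.03      ] [0.38867138 0.11245874 0.03      ] [ 0.39417395 -0.16214037  0.086     ]
collar scene [0.49986224 0.16589098 0.092     ]
```

Request:
{"name": "carry_out", "arguments": {
  "commands": [
    [1.55,-3.23,0.6,1.1],
    [1.55,-3.23,0.6,1.1],
    [1.55,-3.23,0.6,1.1],
    [1.55,-3.23,0.6,1.1],
    [1.55,-3.23,0.6,1.1],
    [1.55,-3.23,0.6,1.1],
    [1.55,-3.23,0.6,1.1],
    [1.55,-3.23,0.6,1.1]
  ],
  "hand": 1
}}

```text
time_s: 0.77
tool_pos: [0.3256, 0.3577, 0.4524]
tool_rot: [0.056, 0.705, -0.057, 0.705]
wrist_force: [0.0, 0.1, 0.7]
width: -0.001
```

Request:
{"name": "carry_out", "arguments": {
  "commands": [
    [1.55,-3.23,0,0],
    [1.55,-3.23,0,0],
    [1.55,-3.23,0,0],
    [1.55,-3.23,0,0],
    [1.55,-3.23,0,0],
    [1.55,-3.23,0,0],
    [1.55,-3.23,0,0],
    [1.55,-3.23,0,0]
  ]
}}

```text
time_s: 1.43
tool_pos: [0.4493, 0.0993, 0.4524]
tool_rot: [0.057, 0.705, -0.057, 0.705]
wrist_force: [0.6, 0.4, -0.2]
width: -0.0
```

Request:
{"name": "carry_out", "arguments": {
  "commands": [
    [1.55,-3.23,0,0],
    [1.55,-3.23,0,0],
    [1.55,-3.23,0,0],
    [1.55,-3.23,0,0],
    [1.55,-3.23,0,0],
    [1.55,-3.23,0,0],
    [1.55,-3.23,0,0],
    [1.55,-3.23,0,0]
  ]
}}

```text
time_s: 2.1
tool_pos: [0.5736, -0.1584, 0.4521]
tool_rot: [0.057, 0.705, -0.057, 0.705]
wrist_force: [0.2, -0.3, -0.0]
width: 0.003
```

```bash
python3 - <<'E'
from h import *
snap('wrist','w1')
s=arm.read_state(); print(arm.tip_reach,s)
E
```

```text
0.1734 {'time_s': 2.15, 'joint_positions': array([-0.40714552,  0.29684812,  0.75108966,  1.70413685, -0.20565325,
        1.21939914,  1.79366409]), 'qd': array([-0.04143519, -0.08221306,  0.00857157,  0.06543984,  0.08940157,
        0.03672964, -0.17611489]), 'joint_efforts': array([ -9.22404706, -30.95000267,  -2.8216821 , -23.69928539,
        -1.69068821,   1.07391492,   0.26375525]), 'tool_pos': array([ 0.57430643, -0.16602811,  0.45237528]), 'tool_rot': array([ 0.05668349,  0.70353259, -0.06303043,  0.70558915]), 'wrist_force': array([ 2.54062147, -5.60251941,  1.37828937]), 'wrist_torque': array([-0.4160238 , -0.20053794, -0.04174347]), 'width': -0.0009316756179132966}
```

Request:
{"name": "carry_out", "arguments": {
  "commands": [
    [0,0,-2,0],
    [0,0,-2,0],
    [0,0,-2,0],
    [0,0,-2,0],
    [-0.5,0.08,0,0],
    [-0.5,0.08,0,0],
    [-0.5,0.08,0,0],
    [-0.4,0.07,0,0]
  ]
}}

```text
time_s: 2.82
tool_pos: [0.554, -0.1544, 0.3742]
tool_rot: [0.057, 0.704, -0.057, 0.706]
wrist_force: [1.0, -0.8, -0.1]
width: -0.001
```

Request:
{"name": "carry_out", "arguments": {
  "commands": [
    [-0.92,0.15,-0.6,0],
    [-0.92,0.15,-0.6,0],
    [-0.92,0.15,-0.6,0],
    [-0.73,0.12,-0.87,0],
    [-0.73,0.12,-0.87,0],
    [-0.73,0.12,-0.87,0],
    [-0.47,0.08,-1.0,0],
    [-0.47,0.08,-1.0,0]
  ]
}}

```text
time_s: 3.48
tool_pos: [0.4948, -0.1442, 0.3077]
tool_rot: [0.057, 0.705, -0.057, 0.705]
wrist_force: [0.1, 0.0, -0.1]
width: -0.003
```

Request:
{"name": "carry_out", "arguments": {
  "commands": [
    [-0.47,0.08,-1.0,0],
    [-0.2,0,-1.1,0],
    [-0.2,0,-1.0,0],
    [-0.2,0,-0.8,0],
    [0,0,-0.2,0],
    [0,0,-0.2,0]
  ]
}}

```text
time_s: 3.98
tool_pos: [0.4848, -0.1441, 0.2672]
tool_rot: [0.058, 0.706, -0.056, 0.703]
wrist_force: [-11.9, 3.4, 34.9]
width: 0.007
```

Request:
{"name": "carry_out", "arguments": {
  "commands": [
    [0,0,1,0],
    [0,0,3,0],
    [0,0,3,0],
    [0,1.5,3,2],
    [0,3,2,2],
    [0,3.5,0,2],
    [0,3.5,0,2],
    [0,3.5,0,2]
  ],
  "hand": 0
}}

```text
time_s: 4.65
tool_pos: [0.4848, 0.0076, 0.3863]
tool_rot: [-0.005, 0.706, 0.005, 0.708]
wrist_force: [1.1, 0.4, 0.2]
width: 1.0
```

Request:
{"name": "carry_out", "arguments": {
  "commands": [
    [0,3.5,0,2],
    [0,3.5,0,2],
    [0,3.5,0,2],
    [0,2,0,0.6],
    [0,0,0,0]
  ]
}}

```text
time_s: 5.07
tool_pos: [0.4842, 0.1375, 0.3853]
tool_rot: [-0.048, 0.705, 0.049, 0.706]
wrist_force: [0.3, 1.4, -0.2]
width: 1.002
```

```bash
python3 - <<'E'
from h import *
im,p=snap('wrist','w2'); im2,p2=snap('top','t2')
s=arm.read_state(); print(s['tool_pos'],s['tool_rot'],s['joint_positions'])
o=np.zeros((600,800,3),np.uint8)
o[:300,:400]=cv2.resize(im[:,:,::-1],(400,300),interpolation=cv2.INTER_AREA)
o[:300,400:]=cv2.resize(im2[175:295,310:470,::-1],(400,300),interpolation=cv2.INTER_CUBIC)
im3,_=snap('scene','s2')
o[300:,:400]=cv2.resize(im3[180:360,280:520,::-1],(400,300),interpolation=cv2.INTER_CUBIC)
o[300:,400:]=cv2.resize(im3[150:270,200:360,::-1],(400,300),interpolation=cv2.INTER_CUBIC)
cv2.imwrite('pics/c2.png',o)
E
```

```text
[0.48476135 0.13163527 0.38519842] [-0.0463217   0.70576431  0.04530485  0.70547751] [-0.82971266  0.1250564   0.51986867  1.98813829 -0.07013776  1.04659574
  1.42244382]
```

View pics/c2.png

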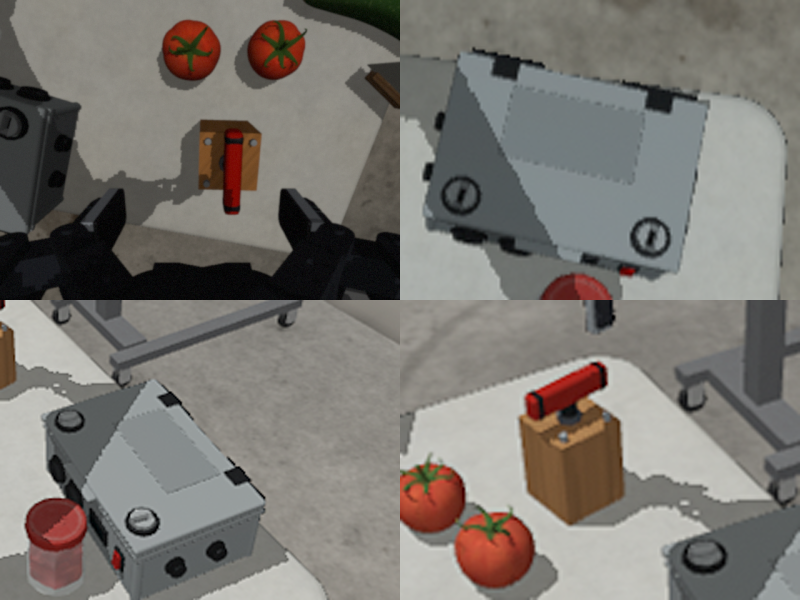

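Lid is shut in the top and scene crops, with the tomatoes and jar in place. In the wrist view the driver bar runs (232,130)–(232,213) in the half-size picture. Now refining the bar and head positions.

```bash
python3 - <<'E'
from h import *
W=dict(np.load('pics/w2.npz'));T=dict(np.load('pics/t2.npz'));S=dict(np.load('pics/s2.npz'))
a=cv2.imread('pics/w2.png'); hsv=cv2.cvtColor(a,cv2.COLOR_BGR2HSV)
m=((hsv[:,:,0]<6)|(hsv[:,:,0]>174))&(hsv[:,:,1]>150)&(hsv[:,:,2]>60)
m[:190]=0; m=m.astype(np.uint8); n,l,st,c=cv2.connectedComponentsWithStats(m); i=1+st[1:,4].argmax(); print(st[i],c[i])
ys,xs=np.nonzero(l==i); rr=cv2.minAreaRect(np.c_[xs,ys].astype(np.float32)); print(rr)
(u,v),_,_=rr
print('bar',atz(W,u,v,.125), tri([(W,u,v),(T,228.6,238.4),(S,266.6,186.6)]))
e=[atz(W,x/.625,y/.625,.128) for x,y in((232,130),(232.5,213))]; d=e[0]-e[1]; print(e,np.degrees(np.arctan2(d[1],d[0])))
# slot direction in top view
k=lambda x,y:(310+x*.4,175+y*.4)
for A,B in(((455,207),(465,185)),((647,246),(655,228))):
    P,Q=atz(T,*k(*A),.1035),atz(T,*k(*B),.1035); d=Q-P; print('head',(P+Q)/2,np.degrees(np.arctan2(d[1],d[0])))
o=[cv2.resize(cv2.imread('pics/t2.png')[y-15:y+15,x-15:x+15],(390,390),interpolation=cv2.INTER_CUBIC) for x,y in((494,253),(410,270))]
b=cv2.imread('pics/t2.png');
o=[cv2.resize(b[y-15:y+15,x-20:x+20],(400,300),interpolation=cv2.INTER_CUBIC) for x,y in((334,253),(410,270))]
cv2.imwrite('pics/heads.png',np.hstack(o))
E
```

```text
[ 360  230   28  102 2396] [373.09724541 278.37103506]
((372.43731689453125, 280.275634765625), (25.624767303466797, 101.467529296875), 2.815556764602661)
bar [0.5011536  0.17003651 0.125     ] [0.50263737 0.17116883 0.11537917]
[array([0.45756909, 0.16155664, 0.128     ]), array([0.53915697, 0.17588103, 0.128     ])] -170.04206409183155
head [ 0.50537758 -0.4038015   0.1035    ] -24.745032961895607
head [ 0.47899008 -0.56702001  0.1035    ] -26.201012622979494
```

View pics/heads.png

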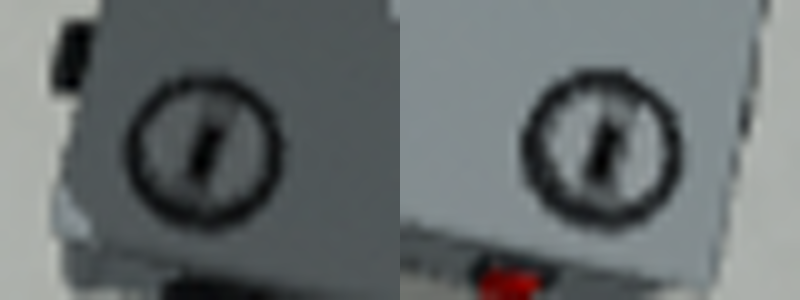

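Request:
{"name": "carry_out", "arguments": {
  "commands": [
    [0.8,1.9,0,0.3],
    [0.8,1.9,0,0.3],
    [0,0,-2.5,0],
    [0,0,-2.5,0],
    [0,0,-2.5,0],
    [0,0,-2.0,0],
    [0,0,-1.3,0],
    [0,0,0,0]
  ]
}}

```text
time_s: 5.88
tool_pos: [0.4995, 0.1662, 0.2745]
tool_rot: [-0.049, 0.708, 0.046, 0.703]
wrist_force: [-0.8, 0.2, 0.0]
width: 1.002
```

```bash
python3 - <<'E'
from h import *
s=arm.read_state(); print(s['tool_pos'],s['tool_rot'],s['wrist_force'],arm.tip_reach)
im,W=snap('wrist','w3');T=dict(np.load('pics/t2.npz'))
print(atz(T,334.3,253.2,.1035),atz(T,410.2,270,.1035))
for A,B in(((193,180),(218,120)),((597,182),(610,115))):
    o=(314,238) if A[0]<400 else (350,255)
    P,Q=[atz(T,o[0]+x/10,o[1]+y/10,.1035) for x,y in(A,B)]; d=Q-P; print((P+Q)/2,np.degrees(np.arctan2(d[1],d[0])))
E
```

```text
[0.49949622 0.1661733  0.27449455] [-0.04897364  0.70763683  0.04599961  0.70337454] [-0.81661735  0.17194508  0.02120197] 0.1734
[ 0.48520414 -0.05834096  0.1035    ] [ 0.45808778 -0.22283013  0.1035    ]
[ 0.48568867 -0.05886199  0.1035    ] -19.188680023931443
[ 0.45844626 -0.22314997  0.1035    ] -10.018143813182396
```

View pics/w3.png

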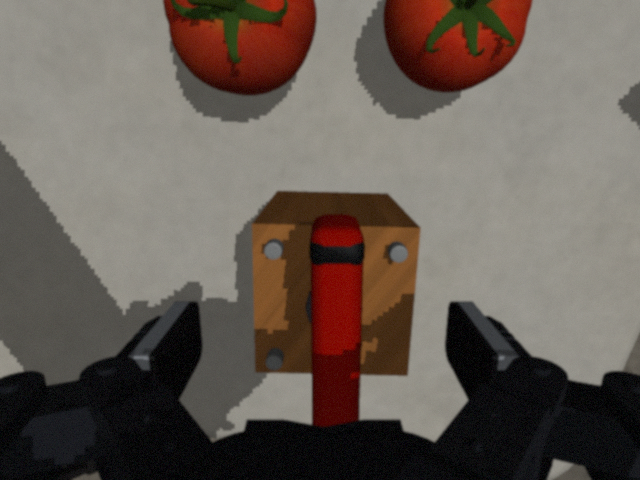

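The wrist view shows the bar almost vertical at column 336, with the fingers either side (centre about column 324). It's 3 mm off, so I correct that and close.

Request:
{"name": "carry_out", "arguments": {
  "commands": [
    [0.1,0.3,0,0.3],
    [0,0,0,0],
    [0,0,0,0]
  ]
}}

```text
time_s: 6.18
tool_pos: [0.5026, 0.1725, 0.2791]
tool_rot: [-0.05, 0.704, 0.051, 0.706]
wrist_force: [-1.0, 0.7, 1.0]
width: 1.003
```

Request:
{"name": "carry_out", "arguments": {
  "commands": [
    [0,0,0,0],
    [0,0,0,0],
    [0,0,0,0],
    [0,0,0,0],
    [0,0,0,0],
    [0,0,0,0],
    [0,0,0,0],
    [0,0,0,0]
  ],
  "hand": 1
}}

```text
time_s: 6.85
tool_pos: [0.5017, 0.1724, 0.2777]
tool_rot: [-0.051, 0.705, 0.051, 0.705]
wrist_force: [-0.1, -0.8, 1.6]
width: 0.177
```

Request:
{"name": "carry_out", "arguments": {
  "commands": [
    [0,0,1,0],
    [0,0,2.2,0],
    [0,0,3,0],
    [0,0,3,0],
    [0,0,3,0],
    [0,0,2,0]
  ]
}}

```text
time_s: 7.35
tool_pos: [0.502, 0.1723, 0.4228]
tool_rot: [-0.05, 0.704, 0.051, 0.706]
wrist_force: [1.0, -0.2, -1.6]
width: 0.173
```

Request:
{"name": "carry_out", "arguments": {
  "commands": [
    [-0.19,-2.87,0,-3.4],
    [-0.19,-2.87,0,-3.4],
    [-0.19,-2.87,0,-3.4],
    [-0.19,-2.87,0,-3.4],
    [-0.19,-2.87,0,-3.4],
    [-0.19,-2.87,0,-3.4],
    [-0.19,-2.87,0,-3.4],
    [-0.19,-2.87,0,-3.4]
  ]
}}

```text
time_s: 8.02
tool_pos: [0.4845, -0.0604, 0.4183]
tool_rot: [0.119, 0.698, -0.119, 0.696]
wrist_force: [0.8, 0.7, -1.9]
width: 0.173
```

Request:
{"name": "carry_out", "arguments": {
  "commands": [
    [0,0,-1,0],
    [0,0,-1,0],
    [0,0,0,0],
    [0,0,0,0]
  ]
}}

```text
time_s: 8.35
tool_pos: [0.4854, -0.0564, 0.3979]
tool_rot: [0.116, 0.699, -0.116, 0.696]
wrist_force: [0.4, 0.0, -1.9]
width: 0.172
```

```bash
python3 - <<'E'
from h import *
s=arm.read_state(); print(s['tool_pos'],s['tool_rot'],s['width'])
im,W=snap('wrist','w4'); im2,S=snap('scene','s4'); im3,T=snap('top','t4')
s=arm.read_state(); print(s['tool_pos'])
R=np.array(W['R']); print('cam',-R.T@W['t'],R.round(3).tolist())
o=np.zeros((600,800,3),np.uint8)
o[:,:450]=cv2.resize(im[:,140:500,::-1],(450,600),interpolation=cv2.INTER_CUBIC)
o[:300,450:]=cv2.resize(im2[150:270,260:400,::-1],(350,300),interpolation=cv2.INTER_CUBIC)
o[300:,450:]=cv2.resize(im3[200:320,280:420,::-1],(350,300),interpolation=cv2.INTER_CUBIC)
cv2.imwrite('pics/c4.png',o)
E
```

```text
[ 0.48543458 -0.05643448  0.39793461] [ 0.11581248  0.69892371 -0.11633747  0.69610251] 0.17222547024455853
[ 0.48660472 -0.05602483  0.39955363]
cam [ 0.42109077 -0.034411    0.36646883] [[0.325, 0.946, -0.002], [0.913, -0.313, 0.262], [0.247, -0.087, -0.965]]
```

View pics/c4.png

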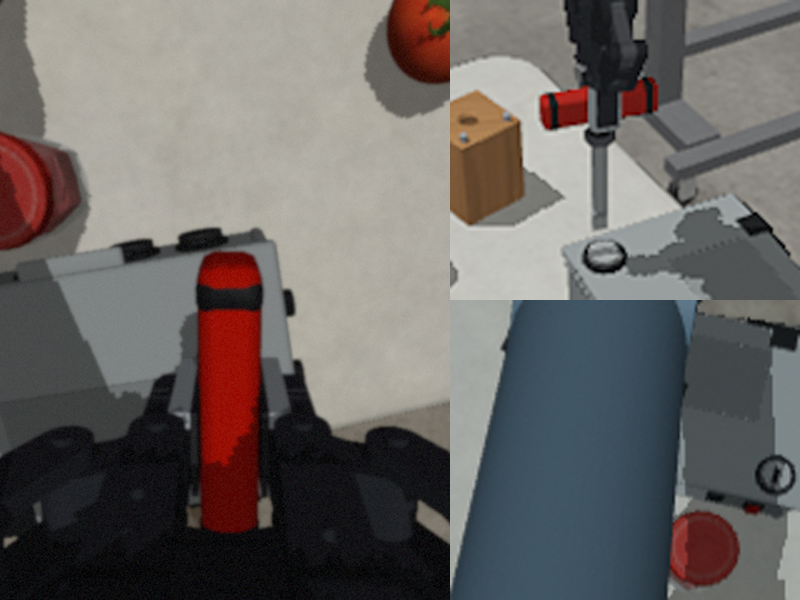

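The wrist view is blocked by the hand. The scene crop shows the blade just above the left head: tip about scene (319.6,240), head about (322,252). I'll enlarge that with predictions overlaid.

```bash
python3 - <<'E'
from h import *
a=cv2.imread('pics/s4.png');S=dict(np.load('pics/s4.npz'))
x0,y0,k=300,210,13
o=cv2.resize(a[y0:y0+46,x0:x0+60],None,fx=k,fy=k,interpolation=cv2.INTER_CUBIC)
def cr(X,c):
    u,v=proj(S,np.array(X)); print(np.round([u,v],1)); q=(int((u-x0+.5)*k),int((v-y0+.5)*k)); cv2.drawMarker(o,q,c,0,14,1)
tip=[.486,-.0562,.1253]
cr(tip,(0,0,255)); cr([.486,-.0562,.1253+.08],(0,0,255)); cr([.4865,-.0575,.1035],(0,255,0))
for t in np.arange(0,6.3,.15): 
    X=[.4865+.0125*np.cos(t),-.0575+.0125*np.sin(t),.1035];u,v=proj(S,np.array(X)); cv2.circle(o,(int((u-x0+.5)*k),int((v-y0+.5)*k)),1,(0,255,0),-1)
for i in range(0,60,10): cv2.putText(o,str(x0+i),(i*k,10),0,.35,(0,255,255),1)
for i in range(0,46,10): cv2.putText(o,str(y0+i),(0,i*k+5),0,.35,(0,255,255),1)
cv2.imwrite('pics/c5.png',o)
E
```

```text
[320.1 240.8]
[320.2 206.5]
[320.7 249.7]
```

View pics/c5.png

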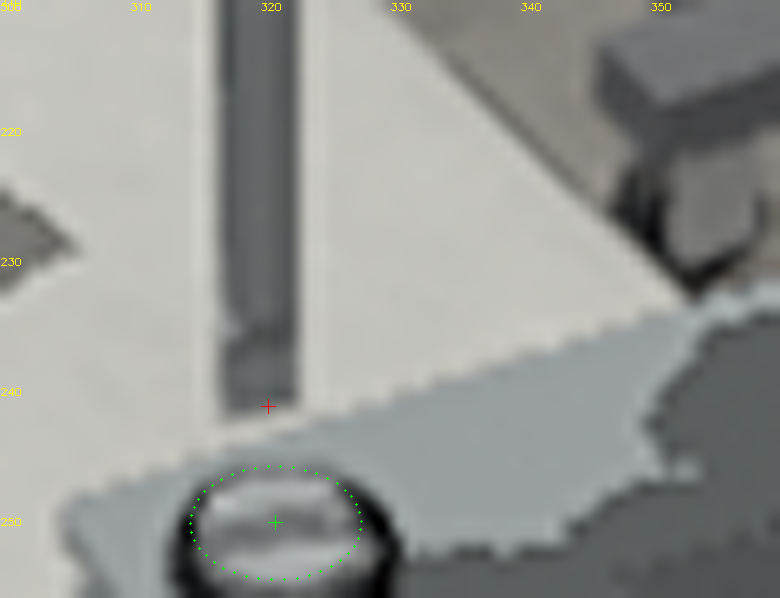

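```bash
python3 - <<'E'
from h import *
S=dict(np.load('pics/s4.npz'))
t=atz(S,319.5,241.0,.1253);h=atz(S,321.6,250.1,.1035);print('tip',t,'head',h,'d cm',(h-t)*100)
P,Q=[atz(S,300+x/13-.5,210+y/13-.5,.1035) for x,y in((215,540),(335,512))];d=Q-P;print(np.degrees(np.arctan2(d[1],d[0])),np.linalg.norm(d))
for a in(-9,-15,-20,-25):
    c=np.array([np.cos(np.radians(a)),np.sin(np.radians(a)),0])*.008; print(a,(proj(S,h+c)-proj(S,h-c))*13)
E
```

```text
tip [ 0.48465086 -0.05607935  0.1253    ] head [ 0.48722703 -0.05937     0.1035    ] d cm [ 0.25761678 -0.32906536 -2.18      ]
-15.70619241164533 0.018653896442764373
-9 [ 97.94732334 -31.87596926]
-15 [102.45549009 -24.87592717]
-20 [105.35658196 -18.83105875]
-25 [107.45589879 -12.64290752]
```

Request:
{"name": "carry_out", "arguments": {
  "commands": [
    [0.17,-0.28,0,0],
    [0,0,-1,0],
    [0,0,-1,0],
    [0,0,-0.3,0],
    [0,0,-0.3,0],
    [0,0,-0.2,0],
    [0,0,0,0],
    [0,0,0,0]
  ]
}}

```text
time_s: 9.17
tool_pos: [0.4882, -0.0593, 0.3714]
tool_rot: [0.116, 0.698, -0.116, 0.697]
wrist_force: [0.3, 1.6, -2.5]
width: 0.175
```

Request:
{"name": "carry_out", "arguments": {
  "commands": [
    [0,0,-0.25,0],
    [0,0,0,-7],
    [0,0,0,-7],
    [0,0,0,-7],
    [0,0,0,-7],
    [0,0,0,-7],
    [0,0,0,-7],
    [0,0,0,-7]
  ]
}}

```text
time_s: 9.83
tool_pos: [0.4888, -0.0596, 0.3693]
tool_rot: [0.397, 0.585, -0.396, 0.586]
wrist_force: [1.9, 1.8, -2.8]
width: 0.172
```

```bash
python3 - <<'E'
from h import *
s=arm.read_state(); print(s['tool_pos'],s['wrist_force'],s['wrist_torque'],s['joint_positions'])
from scipy.spatial.transform import Rotation as R
y=R.from_quat(s['tool_rot']).as_matrix()[:,1]; print(np.degrees(np.arctan2(y[1],y[0]))-90)
E
```

```text
[ 0.48877126 -0.05961084  0.36934108] [ 1.93342286  1.76474502 -2.80876789] [ 0.5287898  -0.61317906  0.09348496] [-0.71265618  0.1432321   0.81513006  2.03624334 -0.12372351  1.00726665
  0.54322117]
-68.23532262291138
```

Turning smoothly. I'll continue to the stop, expected at a driver yaw of about −95 to −105°.

Request:
{"name": "carry_out", "arguments": {
  "commands": [
    [0,0,0,-7],
    [0,0,0,-7],
    [0,0,0,-7],
    [0,0,0,-7],
    [0,0,0,-4],
    [0,0,0,0],
    [0,0,0,0]
  ]
}}

```text
time_s: 10.42
tool_pos: [0.4885, -0.0601, 0.3693]
tool_rot: [0.541, 0.455, -0.541, 0.456]
wrist_force: [1.0, 1.1, -2.6]
width: 0.177
```

```bash
cat >> h.py <<'E'
from scipy.spatial.transform import Rotation as Ro
def st():
    s=arm.read_state(); y=Ro.from_quat(s['tool_rot']).as_matrix()[:,1]
    print(s['time_s'],s['tool_pos'].round(4),'F',s['wrist_force'].round(1),'M',s['wrist_torque'].round(2),'yaw',np.degrees(np.arctan2(y[1],y[0])).round(1)-90,'w',s['width'].round(3),'j7',s['joint_positions'][6].round(2))
E
python3 -c "from h import *; st()"
```

```text
Traceback (most recent call last):
  File "h.py", line 19, in st
    print(s['time_s'],s['tool_pos'].round(4),'F',s['wrist_force'].round(1),'M',s['wrist_torque'].round(2),'yaw',np.degrees(np.arctan2(y[1],y[0])).round(1)-90,'w',s['width'].round(3),'j7',s['joint_positions'][6].round(2))
                                                                                                                                                                  ^^^^^^^^^^^^^^^^
AttributeError: 'float' object has no attribute 'round'
```

Request:
{"name": "carry_out", "arguments": {
  "commands": [
    [0,0,0,-3],
    [0,0,0,-3],
    [0,0,0,-2],
    [0,0,0,0]
  ]
}}

```text
time_s: 10.75
tool_pos: [0.4885, -0.0602, 0.3693]
tool_rot: [0.572, 0.416, -0.571, 0.417]
wrist_force: [1.7, 0.6, -2.0]
width: 0.176
```

```bash
sed -i "s/s\['width'\].round(3)/round(s['width'],3)/" h.py
python3 -c "from h import *; st()"
```

```text
10.75 [ 0.4885 -0.0602  0.3693] F [ 1.7  0.6 -2. ] M [ 0.1  -0.6   0.05] yaw -107.9 w 0.176 j7 -0.13
```

Request:
{"name": "carry_out", "arguments": {
  "commands": [
    [0,0,0,-3],
    [0,0,0,-3],
    [0,0,0,0]
  ]
}}

```text
time_s: 11.0
tool_pos: [0.4884, -0.0602, 0.3693]
tool_rot: [0.593, 0.385, -0.592, 0.386]
wrist_force: [2.3, -0.0, -2.1]
width: 0.175
```

```bash
python3 -c "
from h import *; st()
im,S=snap('scene','s6');im2,T=snap('top','t6')
o=np.zeros((600,800,3),np.uint8)
o[:,:]=cv2.resize(im[150:285,260:440,::-1],(800,600),interpolation=cv2.INTER_CUBIC)
cv2.imwrite('pics/c6.png',o)"
```

```text
11.0 [ 0.4884 -0.0602  0.3693] F [ 2.3 -0.  -2.1] M [ 0.04 -0.63  0.08] yaw -113.9 w 0.175 j7 -0.23
```

View pics/c6.png

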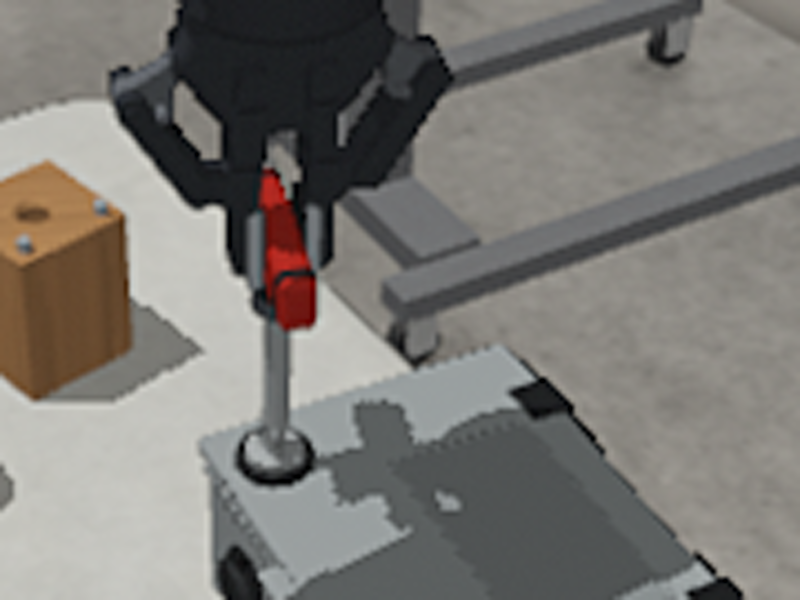

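```bash
python3 -c "
from h import *
S=dict(np.load('pics/s6.npz'));k=800/180
pl=lambda x,y:(260+x/k-.5,150+y/k-.5)
c=np.array([.4884,-.0602,.2093])
for a in(-85,-95,-105,-114):
    d=np.array([np.cos(np.radians(a)),np.sin(np.radians(a)),0])*.042
    print(a,[((proj(S,c+s*d+[0,0,z])-[260,150]+.5)*k).round(0) for s in(1,-1) for z in(.012,-.012)])
"
```

```text
-85 [array([352., 273.]), array([350., 322.]), array([213., 177.]), array([214., 225.])]
-95 [array([336., 280.]), array([335., 329.]), array([228., 171.]), array([229., 219.])]
-105 [array([319., 285.]), array([318., 334.]), array([245., 167.]), array([245., 215.])]
-114 [array([302., 287.]), array([302., 337.]), array([260., 164.]), array([260., 212.])]
```

Request:
{"name": "carry_out", "arguments": {
  "commands": [
    [0,0,1.2,0],
    [0,0,1.2,0],
    [0,0,1,7],
    [0,0,0.6,7],
    [-0.34,-2.07,0,7],
    [-0.34,-2.07,0,7],
    [-0.34,-2.07,0,7],
    [-0.34,-2.07,0,7]
  ]
}}

```text
time_s: 11.77
tool_pos: [0.4736, -0.1439, 0.4097]
tool_rot: [0.413, 0.575, -0.413, 0.573]
wrist_force: [-0.5, -0.4, -2.0]
width: 0.177
```

Request:
{"name": "carry_out", "arguments": {
  "commands": [
    [-0.34,-2.07,0,7],
    [-0.34,-2.07,0,7],
    [-0.34,-2.07,0,7],
    [-0.34,-2.07,0,7],
    [0,0,0,7],
    [0,0,0,7],
    [0,0,0,7],
    [0,0,0,7]
  ]
}}

```text
time_s: 12.43
tool_pos: [0.46, -0.226, 0.4096]
tool_rot: [0.096, 0.702, -0.096, 0.7]
wrist_force: [-0.4, -0.2, -2.6]
width: 0.175
```

Request:
{"name": "carry_out", "arguments": {
  "commands": [
    [0,0,0,3.5],
    [0,0,0,0]
  ]
}}

```text
time_s: 12.6
tool_pos: [0.4602, -0.2258, 0.4096]
tool_rot: [0.076, 0.704, -0.076, 0.702]
wrist_force: [-1.2, 0.7, -1.7]
width: 0.175
```

```bash
python3 -c "
from h import *; st()
im2,T=snap('top','t7');im,S=snap('scene','s7');st()
o=np.zeros((600,800,3),np.uint8)
o[:,:400]=cv2.resize(im[230:290,300:340,::-1],(400,600),interpolation=cv2.INTER_CUBIC)
o[:300,400:]=cv2.resize(im2[238:268,314:354,::-1],(400,300),interpolation=cv2.INTER_CUBIC)
u,v=proj(S,np.array([.461,-.2255,.115])).astype(int);print(u,v)
o[300:,400:]=cv2.resize(im[v-18:v+12,u-20:u+20,::-1],(400,300),interpolation=cv2.INTER_CUBIC)
cv2.imwrite('pics/c7.png',o)"
```

```text
12.6 [ 0.4602 -0.2258  0.4096] F [-1.2  0.7 -1.7] M [-0.01 -0.01  0.04] yaw -12.400000000000006 w 0.175 j7 1.86
12.7 [ 0.4604 -0.2257  0.4094] F [-0.1 -0.1 -1.9] M [-0.01  0.02  0.05] yaw -12.5 w 0.174 j7 1.85
366 305
```

View pics/c7.png

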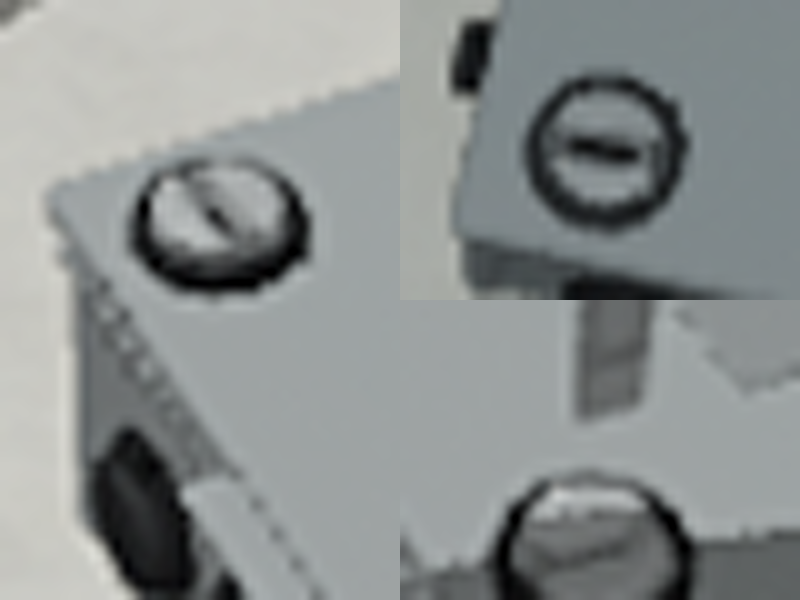

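The left slot now lies across the box at about −97°, so it is locked. The lower-right crop shows the blade above the right head: tip at about (612,413), slot from (540,560) to (625,543). Checking the offset.

```bash
python3 -c "
from h import *
S=dict(np.load('pics/s7.npz'))
pl=lambda x,y:(346+(x-400)/10-.5,287+(y-300)/10-.5)
print('tip',atz(S,*pl(612,413),.1357),'slot',[atz(S,*pl(*q),.1035) for q in((540,560),(625,543),(583,552))])
for X in([.4604,-.2257,.1357],[.461,-.2253,.1035]):
    u,v=proj(S,np.array(X)); print((u-346+.5)*10+400,(v-287+.5)*10+300)
im=cv2.imread('pics/s7.png')
# same measure on left head, driver-based truth (.4885,-.0602)
u,v=proj(S,np.array([.4885,-.0602,.1035])); print('left pred in crop',(u-300+.5)*10,(v-230+.5)*10)
"
```

```text
tip [ 0.45914464 -0.22572194  0.1357    ] slot [array([ 0.44897375, -0.22251893,  0.1035    ]), array([ 0.4628858, -0.2277091,  0.1035   ]), array([ 0.45591746, -0.2252421 ,  0.1035    ])]
617.9263936210236 409.63702713485475
607.0026106907767 538.9072669016161
left pred in crop 228.97196192623255 205.8225708098965
```

Request:
{"name": "carry_out", "arguments": {
  "commands": [
    [0,0,-1,-2.5],
    [0,0,-1,0],
    [0,0,-0.8,0],
    [0,0,-0.4,0],
    [0,0,-0.3,0],
    [0,0,-0.3,0],
    [0,0,0,0],
    [0,0,0,0]
  ]
}}

```text
time_s: 13.37
tool_pos: [0.461, -0.2253, 0.371]
tool_rot: [0.092, 0.701, -0.092, 0.701]
wrist_force: [-0.2, 0.2, -2.0]
width: 0.174
```

```bash
python3 -c "
from h import *; st()"
```

```text
13.3667 [ 0.461  -0.2253  0.371 ] F [-0.2  0.2 -2. ] M [ 0.22 -0.01  0.05] yaw -14.900000000000006 w 0.174 j7 1.86
```

Request:
{"name": "carry_out", "arguments": {
  "commands": [
    [0,0,-0.2,0],
    [0,0,0,-7],
    [0,0,0,-7],
    [0,0,0,-7],
    [0,0,0,-7],
    [0,0,0,-7],
    [0,0,0,-7],
    [0,0,0,-7]
  ]
}}

```text
time_s: 14.03
tool_pos: [0.4614, -0.2253, 0.3693]
tool_rot: [0.376, 0.598, -0.376, 0.599]
wrist_force: [0.5, 0.6, -2.9]
width: 0.175
```

Request:
{"name": "carry_out", "arguments": {
  "commands": [
    [0,0,0,-7],
    [0,0,0,-7],
    [0,0,0,-7],
    [0,0,0,-7],
    [0,0,0,-7],
    [0,0,0,-7],
    [0,0,0,0]
  ]
}}

```text
time_s: 14.62
tool_pos: [0.4612, -0.2256, 0.3693]
tool_rot: [-0.565, -0.425, 0.565, -0.426]
wrist_force: [-1.3, 0.2, -1.0]
width: 0.175
```

```bash
python3 -c "
from h import *; st()"
```

```text
14.6167 [ 0.4612 -0.2256  0.3693] F [-1.3  0.2 -1. ] M [-0.   -0.01  0.06] yaw -106.0 w 0.175 j7 0.42
```

Request:
{"name": "carry_out", "arguments": {
  "commands": [
    [0,0,0,-4],
    [0,0,0,-4],
    [0,0,0,0],
    [0,0,0,0]
  ]
}}

```text
time_s: 14.95
tool_pos: [0.461, -0.2257, 0.3693]
tool_rot: [-0.592, -0.386, 0.592, -0.387]
wrist_force: [-0.5, 0.1, -0.7]
width: 0.177
```

Request:
{"name": "carry_out", "arguments": {
  "commands": [
    [0,0,1.2,0],
    [0,0,1.6,0],
    [0,0,1.4,0],
    [0,0,1.2,7],
    [0.25,2.5,0,7],
    [0.25,2.5,0,7],
    [0.25,2.5,0,7],
    [0.25,2.5,0,7]
  ]
}}

```text
time_s: 15.62
tool_pos: [0.4708, -0.1254, 0.424]
tool_rot: [0.448, 0.547, -0.447, 0.547]
wrist_force: [0.5, -0.4, -2.2]
width: 0.176
```

Request:
{"name": "carry_out", "arguments": {
  "commands": [
    [0.25,2.5,0,7],
    [0.25,2.5,0,7],
    [0.25,2.5,0,7],
    [0.25,2.5,0,7],
    [0.25,2.5,0,7],
    [0.25,2.5,0,7],
    [0.25,2.5,0,7],
    [0.25,2.5,0,7]
  ]
}}

```text
time_s: 16.28
tool_pos: [0.4911, 0.0751, 0.4242]
tool_rot: [0.139, 0.693, -0.138, 0.694]
wrist_force: [0.6, 0.0, -2.9]
width: 0.179
```

Request:
{"name": "carry_out", "arguments": {
  "commands": [
    [0.25,2.5,0,7],
    [0.25,2.5,0,7],
    [0.25,2.5,0,7],
    [0.25,2.3,0,7],
    [0,0,0,5],
    [0,0,0,0]
  ]
}}

```text
time_s: 16.78
tool_pos: [0.5009, 0.1745, 0.424]
tool_rot: [-0.064, 0.704, 0.064, 0.705]
wrist_force: [-0.7, -0.2, -1.3]
width: 0.176
```

```bash
python3 -c "
from h import *; st()
im2,T=snap('top','t8');im,S=snap('scene','s8');st()
o=np.zeros((600,800,3),np.uint8)
o[:,:400]=cv2.resize(im[170:230,245:285,::-1],(400,600),interpolation=cv2.INTER_CUBIC)
o[:300,400:]=cv2.resize(im2[255:285,390:430,::-1],(400,300),interpolation=cv2.INTER_CUBIC)
o[300:,400:]=cv2.resize(im[220:370,290:490,::-1],(400,300),interpolation=cv2.INTER_CUBIC)
cv2.imwrite('pics/c8.png',o)"
```

```text
16.7833 [0.5009 0.1745 0.424 ] F [-0.7 -0.2 -1.3] M [-0.06 -0.04  0.02] yaw 10.400000000000006 w 0.176 j7 1.48
16.8833 [0.5012 0.1715 0.4238] F [ 0.  -0.6 -1.4] M [-0.04  0.05 -0.04] yaw 9.900000000000006 w 0.179 j7 1.48
```

View pics/c8.png

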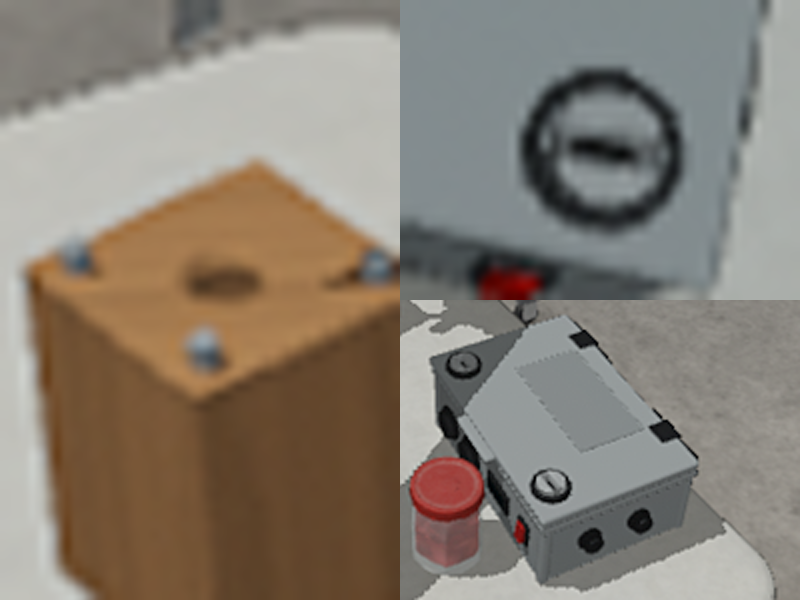

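Request:
{"name": "carry_out", "arguments": {
  "commands": [
    [0.05,0.08,-1.5,-1.5],
    [0,0,-2,0],
    [0,0,-1.6,0],
    [0,0,-0.7,0],
    [0,0,-0.7,0],
    [0,0,-0.7,0],
    [0,0,0,0]
  ]
}}

```text
time_s: 17.47
tool_pos: [0.5012, 0.1727, 0.3504]
tool_rot: [-0.053, 0.706, 0.052, 0.705]
wrist_force: [-1.0, -0.5, -2.6]
width: 0.177
```

```bash
python3 -c "
from h import *; st()
S=dict(np.load('pics/s8.npz')); print(atz(S,266.7,197.5,.088))"
```

```text
17.4667 [0.5012 0.1727 0.3504] F [-1.  -0.5 -2.6] M [-0.06  0.03  0.01] yaw 8.5 w 0.177 j7 1.54
[0.49872743 0.16934136 0.088     ]
```

In the hole (tip 11 mm below the mouth) with no force. Lowering on.

Request:
{"name": "carry_out", "arguments": {
  "commands": [
    [0,0,-1.2,0],
    [0,0,-1.3,0],
    [0,0,-1.3,0],
    [0,0,-1.3,0],
    [0,0,-1.2,0],
    [0,0,-0.6,0],
    [0,0,-0.3,0],
    [0,0,0,0]
  ]
}}

```text
time_s: 18.13
tool_pos: [0.5014, 0.1727, 0.2782]
tool_rot: [-0.053, 0.706, 0.052, 0.705]
wrist_force: [0.6, -3.2, -3.1]
width: 0.175
```

```bash
python3 -c "
from h import *; st()"
```

```text
18.1333 [0.5014 0.1727 0.2782] F [ 0.6 -3.2 -3.1] M [-0.79 -0.18 -0.04] yaw 8.5 w 0.175 j7 1.63
```

Request:
{"name": "carry_out", "arguments": {
  "commands": [
    [0,0,-0.05,0],
    [0,0,0,0]
  ]
}}

```text
time_s: 18.3
tool_pos: [0.5013, 0.1726, 0.2783]
tool_rot: [-0.053, 0.705, 0.052, 0.705]
wrist_force: [0.6, -4.3, -3.7]
width: 0.176
```

Request:
{"name": "carry_out", "arguments": {
  "commands": [
    [0,0,0,0],
    [0,0,0,0],
    [0,0,0,0],
    [0,0,0,0],
    [0,0,0,0],
    [0,0,0,0],
    [0,0,0,0]
  ],
  "hand": 0
}}

```text
time_s: 18.88
tool_pos: [0.5015, 0.1735, 0.2787]
tool_rot: [-0.053, 0.705, 0.053, 0.705]
wrist_force: [-0.1, -0.1, 0.4]
width: 1.003
```

Request:
{"name": "carry_out", "arguments": {
  "commands": [
    [0,0,1,0],
    [0,0,2,0],
    [0,0,3,0],
    [0,0,3,0],
    [0,0,3,0],
    [0,2,2,0],
    [0,4,0,0],
    [0,4,0,0]
  ]
}}

```text
time_s: 19.55
tool_pos: [0.503, 0.272, 0.4223]
tool_rot: [-0.049, 0.704, 0.052, 0.707]
wrist_force: [0.1, 0.9, -0.1]
width: 0.999
```

Request:
{"name": "carry_out", "arguments": {
  "commands": [
    [0,4,0,0],
    [0,3,0,0],
    [0,0,0,0],
    [0,0,0,0],
    [0,0,0,0]
  ]
}}

```text
time_s: 19.97
tool_pos: [0.5017, 0.3424, 0.4189]
tool_rot: [-0.053, 0.705, 0.052, 0.705]
wrist_force: [-0.4, -0.2, 0.1]
width: 0.999
```

```bash
python3 -c "
from h import *; st()
im2,T=snap('top','t9');im,S=snap('scene','s9');st()
o=np.zeros((600,800,3),np.uint8)
o[:300,:400]=cv2.resize(im[165:255,220:340,::-1],(400,300),interpolation=cv2.INTER_CUBIC)
o[300:,:400]=cv2.resize(im2[180:330,190:390,::-1],(400,300),interpolation=cv2.INTER_CUBIC)
o[:300,400:]=cv2.resize(im2[185:290,310:450,::-1],(400,300),interpolation=cv2.INTER_CUBIC)
o[300:,400:]=cv2.resize(im[::,::,::-1],(400,300),interpolation=cv2.INTER_AREA)
cv2.imwrite('pics/c9.png',o)"
```

```text
19.9667 [0.5017 0.3424 0.4189] F [-0.4 -0.2  0.1] M [-0.03  0.03 -0.05] yaw 8.5 w 0.999 j7 1.28
20.0667 [0.5022 0.3408 0.419 ] F [ 0.1 -0.  -0.4] M [-0.04 -0.03 -0.  ] yaw 8.400000000000006 w 1.001 j7 1.28
```

View pics/c9.png

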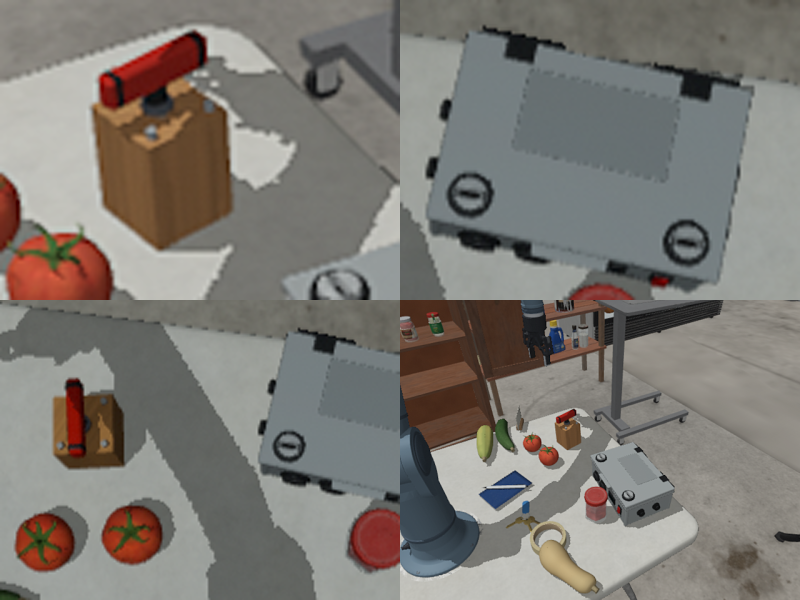

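```bash
python3 -c "
from h import *
for A,B,(x,y,w,h) in(('scene','s9',(240,165,60,40)),('top','t9',(215,210,40,55))):
    for n in(A,B):
        hs=cv2.cvtColor(cv2.imread(f'pics/{n}.png')[y:y+h,x:x+w],cv2.COLOR_BGR2HSV); m=((hs[:,:,0]<5)|(hs[:,:,0]>174))&(hs[:,:,1]>180)
        q=np.argwhere(m); print(n,len(q),q.mean(0).round(2),q.min(0),q.max(0))
print(arm.job_done())"
```

```text
scene 308 [20.96 26.21] [10 11] [32 42]
s9 318 [20.68 25.66] [10 10] [31 41]
top 264 [28.66 13.44] [10  9] [47 18]
t9 263 [28.53 12.46] [10  8] [48 17]
the job is handed in; nothing more can be done
None
```

I shut the lid, turned both screws to their stops with the driver, and stood the driver back in its block. I then handed the job in at about 20 s of the 72 s allowed; the interface gave no verdict.

**Last checks**
- **Lid and screws:** in the final pictures the lid looks shut. Both slots lie across the box, about a quarter turn from where they began.
- **Driver:** it stands upright in its hole, with the bar in nearly the same place as at the start. It is within 1 pixel (roughly 2 mm) in both fixed cameras, and the gripper height at release was within 1 mm of its height at the grasp.
- **Other objects:** the tomatoes and jar look unmoved, and the gripper is clear of everything.

**One check that disagreed:** I never felt a clear torque rise at either stop. The driver turned to about −114°, though the geometry put the stop near −105°. I relied on the slot angles in the pictures as evidence that the screws are locked; I measured the left at about −97 to −99° and judged the right by eye to match. The lock threshold is about −87°.

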